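# Load a turned barrel into the hanging carrier and slide it to the mark

### The arm

A 6-joint arm with a two-finger parallel gripper is mounted at the origin on a cart in front of the work surface, level with it; the furniture and walls round the work are solid. World frame = base frame: x ahead of the robot, y to its left, z up, the work surface at z = 0. Lengths are in mm, angles in degrees, forces in N, time in s.
With the tool pointing down it reaches from about 300 to 850 mm from the base axis. Payload 4.2 kg.
Tool frame: the origin (TCP) lies between the finger pads; the fingertips stand ahead of it and the grasp point (between the pads) lies 8 mm behind it (env.tip_reach is the x of the fingertips in the tool frame, in mm); x points along the fingers, y is the direction in which the jaws open and shut, and the axes are right-handed (so a half turn about x gives the same grasp; the last joint's range is limited). The gripper opens to 91 mm and grips with 3 to 60 N. Pads are 32 mm wide; open, the fingers measure 118 mm over their backs; the gripper's body (76 mm by 178 mm) begins 60 mm behind the grasp point.
Start: joints at [-77.407, 18.312, 89.639, -0, 72.044, -1.146], TCP at [136.569, -558.561, 224.976] pointing down, gripper open.
Joint ranges: [-177.97, 177.97], [-48.28, 115.42], [12.27, 149.76], [-77.06, 257.06], [2.81, 150.46], [-146.56, 146.56]. Speed limits (degrees/s): [147.25, 147.25, 180, 180, 180, 180].

### API

Orientations are given as [roll, pitch, yaw] about the fixed x, y, z axes, in that order (R = Rz(yaw) Ry(pitch) Rx(roll)).
In Python, from workcell import env, cams gives the robot as it stands.
- The arm moves only by the tool arm_command, never from a script. Its argument "deltas" is a list of rows, each a list of 3 entries, a list of its own where there are three numbers: the opening, from 0 (shut) to 1 (fully open), then the shift along the world's x, y, z in mm, then the turn about the world's z in rad. A call has 1 to 20 rows; each row is the pose to reach, as a shift and turn from the pose commanded when the call began; what a row does not reach only later rows make up. A row lasts 1/10 s, in which the tool goes at most 50 mm and 8.59 degrees, less where a joint would pass 70% of its speed; a pose out of reach is approached as far as the arm can. A call with a gripper value outside its range is refused whole. The fingers move at their own pace and stop on an object; "grip_force" is the grip in N (left out, the last holds). Time passes only in rows, so rows that repeat a pose let the fingers close. It gives the time, the measured TCP pose, the force and the opening at its end, in the units of the state.
- env.state(): the state, without advancing time (a new reading comes with each control period).
- cams.grab_frame(name): name is "scene" or "top"; returns a dict with "img" (400x640x3 uint8, red, green, blue), "K" (3x3 intrinsics, pixels), "rvec" (rotation vector, rad) and "tvec" (3), from world to camera coordinates, as OpenCV has them. Camera axes: x right, y down, z forward; pixel columns grow to the right and rows downward; lengths in mm; the calibration is good to about 2 mm. A picture is of the moment at which its call begins. There is no depth.
- env.job_done(): hands the job in, once; it reports no verdict.
Trained networks look in a picture, given as the dict that the camera call returned (one of the last four; its "shot" number tells which), for a name from the list of things; names that differ only in an ending like _2 or _b are one class to them, and where a whole thing is asked for, a point or a joint stands for the part that bears it (a point fixed in the world has none). Each returns a list of dicts, best first, with "conf" (0 to 1); they miss things now and then, are a little off and sometimes report something else, mostly with a low value. They report only what shows in the picture. A call takes as long as a camera call.
- cams.silhouettes(picture, name): "region" (400x640 bool, what is visible of it) and "centre" ([column, row] in pixels, amid what is visible of it).
The state is a dict: "time_s": time; "qpos": joint angles; "qvel": joint speeds; "effort": joint torques, N m; "ee_pos": TCP position; "ee_rot": TCP orientation; "force": force on the tool from outside, world axes, zero at the start; "torque": the same for the moment, N m; "gripper_width": finger opening in mm.
Only numpy, scipy, OpenCV 4.12 (cv2) and the standard library are available. Lean on these libraries where they do the work, as an engineer would, in place of code of your own. Each camera call takes 0.05 s, during which the arm holds its last target.

### The job

Pick up the white barrel with the black band that lies nearest the robot in the cardboard tray, apart from the other two, and lower it gently, lying lengthwise, into the grey-ribbed cradle at the bottom of the deep blue carrier: it must not be dropped or pressed down hard, or pressed against the walls. Once it rests there and you have let go, slide the loaded carrier along its rail, away from the tray, until its red pointer lines up with the yellow blade. Leave the other barrels and the rest of the things on the bench where they are.

Things in the scene. Friction and masses are not known exactly. Their poses are not given: they have to be found in the camera images.
- barrel: The barrel to move: white turned cylinder, 45 mm diameter, 150 mm long, black band round its middle, about 0.14 kg, lying on the tray floor and free to roll; the one nearest the robot in the tray, 30 mm or more clear of the two others. Origin on its surface at mid-length, turning as it rolls; y axis along its length (ends alike). Room to grasp across the band from above: 30 mm on each side.
- barrel_axis (a point): Centre of the barrel to move (on its axis, mid-length); y axis along its length. When it lies in the tray this is 40.5 mm above the bench.
- carrier: Deep open blue bin hung by two hooks from the rail behind it; slides only along the rail (200 mm between stops, 1.5 N friction, stays where left). 160 (x) by 190 (y, along the rail) by 100 mm high, walls 4 mm. Origin: centre of its underside, 15 mm above the bench; z up, +x to the rail, +y to the tray; it must go towards -y. Its plain +y end wall, 95 mm from the origin, can be pushed.
- cradle: Sprung cradle in the carrier: black plate with two grey ribs along y, 30 mm apart, 12 mm thick. Origin: centre of the plate's underside; same axes as the carrier. Between the ribs the barrel settles along y on the bin's centre line, its axis 50 mm above the carrier's origin at first touch, about 47 mm once released. The cradle yields up to 11 mm under load (about 0.5 N per mm), then hits its stop.
- carrier_mouth (a point): Centre of the carrier's open mouth at rim height, 100 mm above its origin (115 mm above the bench); same axes as the carrier.
- carrier_pointer (a point): Tip of the carrier's red pointer, which reaches back over the rail, 124 mm behind (+x) and 133 mm above the carrier's origin, at its mid-length; same axes.
- mark: The mark: small black clamp with an upright yellow blade (8 mm wide, top 176 mm above the bench) fixed 25 mm behind the rail. Origin: centre of the clamp's underside, in the blade's mid-plane, 12 mm above the bench; its y axis runs along the rail like the carrier's. The pointer is at the mark when both have the same position along this y axis.
- line: Fixed rail stand: 460 mm long grey base with two aluminium end posts (144 mm high) and a round steel rail 16 mm thick along its y axis, 125 mm above the bench. Origin: on the bench under the middle of the rail; +x away from the robot, +y towards the tray. The carrier's centre hangs 109 mm in front (-x) of the rail.
- tray_barrels: Fixed open cardboard tray, 449 mm (x) by 217 mm (y), walls 60 mm high, floor 18 mm above the bench. Origin: centre of its underside. Beware of the fixed stacks of white boxes, 345 mm high, that stand to its right behind the tray end of the rail: the nearest fills x 0.63 to 0.75 m, y -0.19 to -0.07 m (world).
- barrel_spare_a: Another barrel like the first, lying farther back in the tray: leave it alone.
- barrel_spare_b: Third barrel, lying farthest back in the tray: leave it alone.
- side_cutter: Side cutter with blue handles, 127 mm long, lying on the bench in front of the tray: leave it alone.
- ring_gauge: Steel plug gauge, 32 mm wide, 40 mm high, standing in front of the tray: leave it alone.
- jig_block: Black block 62x80x28 mm at the left front of the bench: leave it alone.
- driver_red: Red screwdriver lying behind the rail: leave it alone.
- tape_0: Brown tape roll, 71 mm, lying behind the rail: leave it alone.
- glue_bottle: Red bottle, 30 mm wide, 92 mm high, standing behind the rail: leave it alone.

How it is judged (in metres and radians):
On the way, in this order (a step that is already met when the one before it is completed fails the run):
1. the barrel rests in the carrier's cradle, released (x of barrel_axis in the frame of carrier between -0.014 and 0.014 m and y of barrel_axis in the frame of carrier between -0.03 and 0.03 m and z of barrel_axis in the frame of carrier between 0.03 and 0.057 m and angle between the y axis of barrel and the y axis of carrier, either way round below 0.15 rad and contact force between the fingers and barrel below 0.05 N and linear speed of barrel below 0.02 m/s), for 0.3 s.
2. the loaded carrier's pointer is at the mark (x of barrel_axis in the frame of carrier between -0.014 and 0.014 m and y of barrel_axis in the frame of carrier between -0.03 and 0.03 m and z of barrel_axis in the frame of carrier between 0.03 and 0.057 m and angle between the y axis of barrel and the y axis of carrier, either way round below 0.15 rad and contact force between the fingers and barrel below 0.05 N and y of carrier_pointer in the frame of mark between -0.01 and 0.01 m), for 0.2 s.
At the end, for the whole second after the job is handed in: The barrel lies released and at rest in the carrier's cradle, lengthwise (within 0.15 rad), its centre within 14 mm across and 30 mm along of the carrier's centre and 30 to 57 mm above its origin; the carrier is at rest with its red pointer within 10 mm of the yellow blade along the rail (all of step 2 and linear speed of barrel below 0.02 m/s and linear speed of carrier below 0.01 m/s); the robot touches nothing.
It fails at once if the barrel drops or is moved roughly inside the carrier (faster than 0.5 m/s, as after a fall of 13 mm) (x of barrel_axis in the frame of carrier between -0.08 and 0.08 m and y of barrel_axis in the frame of carrier between -0.095 and 0.095 m and z of barrel_axis in the frame of carrier between 0 and 0.12 m and linear speed of barrel above 0.5 m/s).
It fails at once if the barrel is pressed against the carrier or its cradle with more than 15 N (contact force between barrel and carrier above 15 N).
It fails at once if another barrel is moved by more than 40 mm (distance of any of barrel_spare_a, barrel_spare_b from where it was at the start of the episode above 0.04 m).
It fails at once if another thing on the bench is moved by more than 30 mm (distance of any of side_cutter, ring_gauge, jig_block, driver_red, tape_0, glue_bottle from where it was at the start of the episode above 0.03 m).
It also fails if it takes over 61 s, if anything falls off the work surface, if the arm or the gripper's body presses on something with over 40 N, if the wrist force passes 120 N, or if a joint passes its speed limit or range.

## Working session

There is one attempt and no reset: what is moved stays moved. The work goes in short steps, Python scripts to look and compute and a tool call to move; the robot and the scene stay as the last step left them, time stands still between calls to the robot, and variables do not carry over. Pictures are saved under pics/ and viewed, and the job is handed in when it is done.

Besides the shell and the picture viewer there is one more tool, called after "Call:" by a JSON object that holds its "name" and its "arguments". arm_command: Moves the arm, as the interface text tells. Its arguments: {"type":"object","properties":{"deltas":{"type":"array","items":{"type":"array"}},"grip_force":{"type":"number"}},"required":["deltas"]}

```bash
mkdir -p pics
cat > h.py <<'E'
import numpy as np, cv2
from workcell import env, cams
def P(f):
    R,_=cv2.Rodrigues(np.array(f["rvec"],float)); return np.array(f["K"],float),R,np.array(f["tvec"],float).ravel()
def proj(f,X):
    p,_=cv2.projectPoints(np.array(X,float).reshape(-1,1,3),np.array(f["rvec"],float),np.array(f["tvec"],float),np.array(f["K"],float),None); return p.reshape(-1,2)
def onz(f,uv,z):
    K,R,t=P(f); d=R.T@np.linalg.inv(K)@np.array([uv[0],uv[1],1.]); c=-R.T@t
    return c+d*(z-c[2])/d[2]
def save(f,n,s=1.25):
    cv2.imwrite("pics/"+n,cv2.resize(f["img"][:,:,::-1],None,fx=s,fy=s))
E
python3 - <<'E'
from h import *
for n in("scene","top"):
    f=cams.grab_frame(n); save(f,n+"0.png")
    K,R,t=P(f); print(n,K.tolist(),(-R.T@t).round(0),R.round(2).tolist())
    for o in("barrel","carrier","cradle","carrier_pointer","mark","line","tray_barrels"):
        for r in cams.silhouettes(f,o)[:4]:
            ys,xs=np.nonzero(r["region"]); 
            print(o,round(r["conf"],2),np.round(r["centre"],1),len(xs),xs.min(),xs.max(),ys.min(),ys.max())
print(env.state(),env.tip_reach)
E
```

```text
scene [[458.00267640423397, 0.0, 318.8958801484183], [0.0, 458.00267640423397, 200.28033792120485], [0.0, 0.0, 1.0]] [-113.  916. 1139.] [[-0.8, -0.59, -0.01], [-0.39, 0.54, -0.75], [0.45, -0.6, -0.66]]
barrel 0.59 [289.2 231.6] 473 272 304 216 248
carrier 0.88 [385.8 188.4] 2772 355 419 152 217
carrier 0.66 [359.6 258.9] 240 348 373 245 268
cradle 0.9 [385.4 183.6] 446 370 405 175 194
cradle 0.64 [346.6 157.7] 88 344 350 149 164
cradle 0.34 [283.4 339.7] 741 266 299 321 356
carrier_pointer 0.59 [381.7 186.3] 2835 351 419 155 218
mark 0.47 [370.9 161.3] 13 370 373 147 163
line 0.59 [383.  183.6] 4214 334 419 121 219
line 0.32 [290.4 232. ] 518 273 305 215 248
tray_barrels 0.73 [295.1 231.1] 5057 214 352 181 282
top [[386.09036551707226, 0.0, 321.84728560049797], [0.0, 386.09036551707226, 197.37846265573478], [0.0, 0.0, 1.0]] [ 3.610e+02 -1.000e+00  1.397e+03] [[0.01, -1.0, 0.01], [-0.98, -0.02, -0.17], [0.18, -0.01, -0.98]]
barrel 0.77 [287.9 195.3] 492 267 308 187 199
carrier 0.61 [397.6 238.5] 3148 365 428 202 265
cradle 0.84 [395.5 239.2] 1978 370 419 218 261
carrier_pointer 0.91 
[... 233 characters left out ...]
ray_barrels 0.4 [445. 183.] 177 431 450 176 193
{'time_s': 0.8, 'qpos': array([-7.74055571e+01,  1.83084059e+01,  8.96388150e+01, -9.71039509e-04,
        7.20451832e+01, -1.14598661e+00]), 'qvel': array([-0.0194539 ,  0.00051566, -0.05937503, -0.04851993,  0.06995399,
        0.08698576]), 'effort': array([-7.66414596e-04, -4.12302339e+01, -2.32217449e+01,  7.30271288e-02,
        3.77116946e-02,  2.66908620e-05]), 'ee_pos': array([ 136.57216462, -558.55068701,  225.01224045]), 'ee_rot': array([ 81.9199267 ,  89.99234814, -84.3393445 ]), 'force': array([-0.11217256, -0.19378621,  0.52094985]), 'torque': array([ 0.02871305, -0.02185842,  0.03540267]), 'gripper_width': 91.42427172935038} 11.0
```

Run:
```python
from h import *
import cv2
for n,(x0,y0,x1,y1),s in(("top",(240,110,500,280),3),("scene",(200,110,440,300),3.1)):
    f=cams.grab_frame(n); c=f["img"][y0:y1,x0:x1,::-1]
    c=cv2.resize(c,None,fx=s,fy=s,interpolation=cv2.INTER_CUBIC)
    for u in range((x0+19)//20*20,x1,20): cv2.putText(c,str(u),(int((u-x0)*s),10),0,.35,(0,0,255),1); cv2.line(c,(int((u-x0)*s),12),(int((u-x0)*s),18),(0,0,255),1)
    for v in range((y0+19)//20*20,y1,20): cv2.putText(c,str(v),(0,int((v-y0)*s)),0,.35,(0,0,255),1)
    cv2.imwrite(f"pics/{n}z.png",c)
```

```text
(no output)
```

View pics/topz.png

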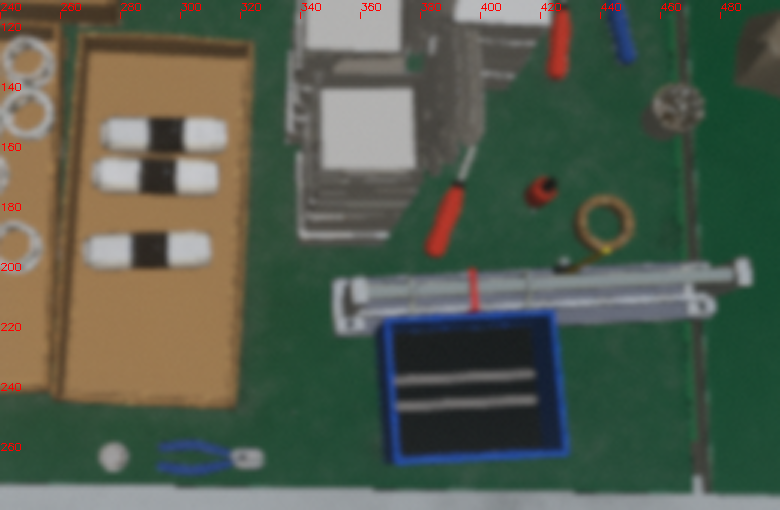

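View pics/scenez.png

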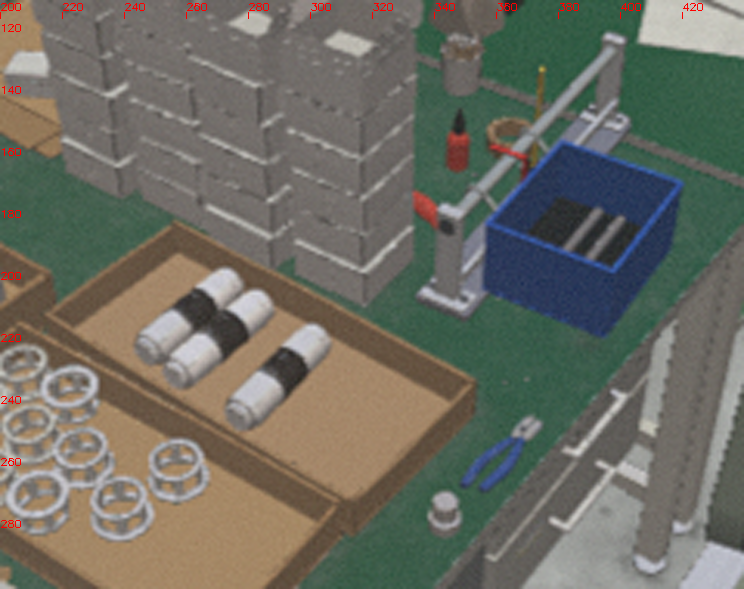

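View pics/top0.png

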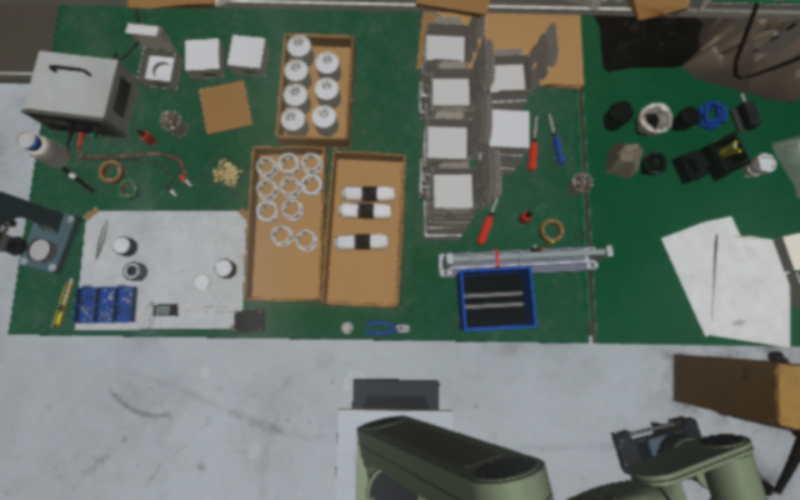

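```bash
cat > fit.py <<'E'
from h import *
from scipy.optimize import least_squares
fs={n:cams.grab_frame(n) for n in("scene","top")}
def tri(a,b):
    return least_squares(lambda X:np.r_[proj(fs["scene"],X)[0]-a,proj(fs["top"],X)[0]-b],[500,0,50]).x
# carrier rim
H=[(80,95),(80,-95),(-80,-95),(-80,95)]
obs={"scene":[(357,182.5),(381.3,155.8),(420,169.4),(397.5,197)],"top":[(366.5,215.5),(424.5,213),(429,261.5),(371,264.5)]}
def rim(p,n):
    c,s=np.cos(p[2]),np.sin(p[2]); return proj(fs[n],[(p[0]+c*a-s*b,p[1]+s*a+c*b,115) for a,b in H])
for ns in(["scene"],["top"],["scene","top"]):
    r=least_squares(lambda p:np.concatenate([(rim(p,n)-obs[n]).ravel() for n in ns]),[400,-300,0])
    print(ns,r.x.round(3),np.degrees(r.x[2]).round(2),np.abs(r.fun).max().round(2))
p=r.x
print("mark top", tri((374.5,132),(442,193)), onz(fs["scene"],(374.5,132),176),onz(fs["top"],(442,193),176))
# band
for n in fs:
    b=cams.silhouettes(fs[n],"barrel")
    for q in b[:3]:
        ys,xs=np.nonzero(q["region"]);pts=np.c_[xs,ys].astype(float);m=pts.mean(0)
        u,s,v=np.linalg.svd(pts-m,full_matrices=False); L=(pts-m)@v[0]
        # centreline ends at extremes; z of visible middle approx
        ends=[m+v[0]*L.min(),m+v[0]*L.max()]
        print(n,q["conf"],m.round(1),onz(fs[n],m,45).round(1),[onz(fs[n],e,42).round(1).tolist() for e in ends])
E
python3 fit.py
```

```text
['scene'] [ 4.56387e+02 -2.66213e+02  6.30000e-02] 3.59 1.07
['top'] [ 4.54836e+02 -2.66368e+02  6.70000e-02] 3.83 0.99
['scene', 'top'] [ 4.55509e+02 -2.66203e+02  6.50000e-02] 3.73 1.16
mark top [ 600.50793848 -400.10476109  173.20053282] [ 600.18654088 -395.51655659  176.        ] [ 598.72306913 -399.76875859  176.        ]
scene 0.61 [288.7 231.4] [616.5 111.7  45. ] [[620.6, 23.5, 42.0], [616.6, 188.8, 42.0]]
top 0.84 [288.5 193.1] [614.5 105.9  45. ] [[611.7, 182.7, 42.0], [618.4, 32.6, 42.0]]
```

```bash
cat > cyl.py <<'E'
from h import *
from scipy.optimize import minimize
fs={n:cams.grab_frame(n) for n in("scene","top")}
ms={n:cams.silhouettes(fs[n],"barrel")[0]["region"] for n in fs}
def hull(f,p,z=40.5):
    a=np.linspace(0,2*np.pi,24); d=np.array([-np.sin(p[2]),np.cos(p[2]),0]); e=np.array([np.cos(p[2]),np.sin(p[2]),0])
    X=[np.array([p[0],p[1],z])+s*75*d+22.5*(np.cos(t)*e+np.sin(t)*np.array([0,0,1])) for s in(-1,1) for t in a]
    return cv2.convexHull(proj(f,X).astype(np.float32)).reshape(-1,2)
def cost(p,ns):
    c=0
    for n in ns:
        k=8; x0,y0=240,160
        m=np.zeros((100*k,120*k),np.uint8); cv2.fillPoly(m,[np.round((hull(fs[n],p)-[x0,y0]+.5)*k).astype(np.int32)],1)
        g=np.kron(ms[n][y0:y0+100,x0:x0+120].astype(np.uint8),np.ones((k,k),np.uint8))
        c+=(m^g).sum()/g.sum()
    return c
for ns in(["scene"],["top"],["scene","top"]):
    r=minimize(cost,[615,107,.04],args=(ns,),method="Nelder-Mead",options=dict(initial_simplex=[[615,107,.04],[622,107,.04],[615,115,.04],[615,107,.1]]))
    print(ns,r.x.round(3),round(r.fun,3))
p=r.x
im=[]
for n,(x0,y0) in(("top",(250,170)),("scene",(250,200))):
    c=cv2.resize(fs[n]["img"][y0:y0+50,x0:x0+75,::-1],None,fx=8,fy=8,interpolation=cv2.INTER_CUBIC)
    cv2.polylines(c,[np.round((hull(fs[n],p)-[x0,y0]+.5)*8).astype(np.int32)],True,(0,0,255),1); im.append(c)
for n,(x0,y0) in (("scene",(345,130)),):
    c=cv2.resize(fs[n]["img"][y0:y0+50,x0:x0+75,::-1],None,fx=8,fy=8,interpolation=cv2.INTER_CUBIC);
    cv2.imwrite("pics/ptr.png",c)
cv2.imwrite("pics/cyl.png",cv2.resize(np.vstack(im),None,fx=.75,fy=.75))
E
python3 cyl.py
```

```text
['scene'] [6.20614e+02 1.05568e+02 7.90000e-02] 0.169
['top'] [6.15564e+02 1.06490e+02 5.10000e-02] 0.11
['scene', 'top'] [6.17410e+02 1.06573e+02 5.70000e-02] 0.33
```

View pics/cyl.png

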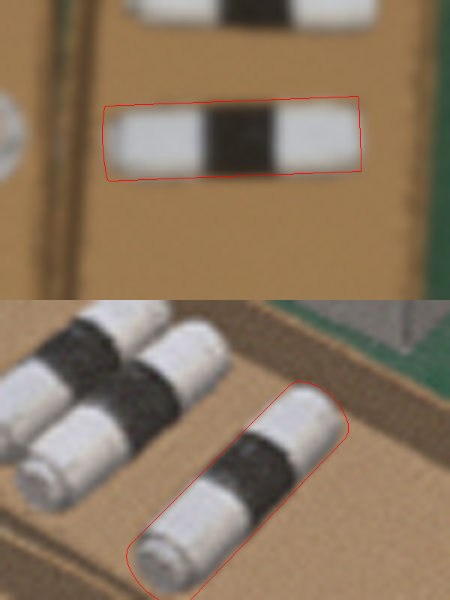

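View pics/ptr.png

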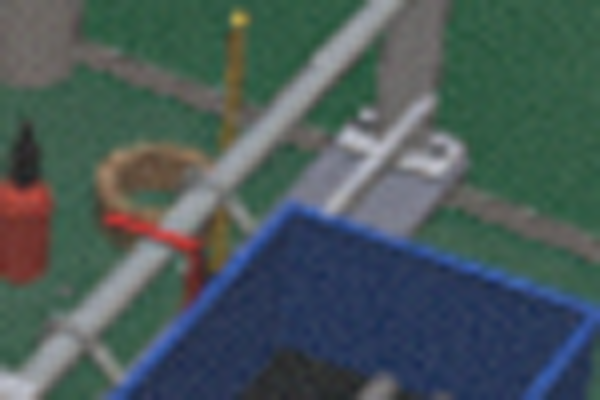

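Run:
```python
from h import *
s=cams.grab_frame("scene");t=cams.grab_frame("top")
print("band",onz(s,(291.5,227.8),60).round(1),onz(t,(289.5,193),62).round(1))
c=np.array([455.5,-266.2]);a=.065;R=np.array([[np.cos(a),-np.sin(a)],[np.sin(a),np.cos(a)]])
for n,f,uv in(("riser",s,(369.6,160.6)),("tip",s,(357.9,157.1)),("tipTop",t,(240+473/3,110+268/3)),("baseTop",t,(240+475/3,110+311/3))):
    X=onz(f,uv,148); print(n,X.round(1),(R.T@(X[:2]-c)).round(1))
for w in([600.2,-395.5],[598.7,-399.8],[600.5,-400.1]): print("mark in carrier",(R.T@(np.array(w)-c)).round(1))
# mark silhouettes
for n,f in(("s",s),("t",t)):
    for r in cams.silhouettes(f,"mark")[:2]:
        ys,xs=np.nonzero(r["region"]); print(n,r["conf"],sorted(zip(ys.tolist(),xs.tolist()))[:60])
for X in ([600,-400,z] for z in(176,12)): print(proj(s,X),proj(t,X))
```

```text
band [609.5 104.2  60. ] [611.8 100.9  62. ]
riser [ 537.9 -262.5  148. ] [82.4 -1.6]
tip [ 583.7 -255.8  148. ] [128.6   2.1]
tipTop [ 580.5 -261.7  148. ] [125.   -3.6]
baseTop [ 533. -263.  148.] [77.5 -1.8]
mark in carrier [ 136.  -138.4]
mark in carrier [ 134.2 -142.6]
mark in carrier [ 136. -143.]
s 0.58 [(133, 374), (134, 373), (134, 374), (135, 373), (135, 374), (136, 373), (136, 374), (137, 373), (137, 374), (138, 373), (138, 374), (139, 373), (139, 374), (140, 373), (140, 374), (141, 373), (141, 374), (142, 373), (142, 374), (143, 373), (146, 373), (147, 372), (147, 373), (158, 372), (159, 371), (159, 372), (160, 371), (160, 372), (161, 371), (161, 372), (162, 370), (162, 371), (162, 372), (163, 370), (163, 371), (163, 372), (164, 371)]
s 0.53 [(320, 281), (320, 282), (320, 283), (321, 280), (321, 281), (321, 282), (321, 283), (321, 284), (321, 285), (322, 279), (322, 280), (322, 281), (322, 282), (322, 283), (322, 284), (322, 285), (322, 286), (323, 279), (323, 280), (323, 281), (323, 282), (323, 283), (323, 284), (323, 285), (323, 286), (323, 287), (324, 278), (324, 279), (324, 280), (324, 281), (324, 282), (324, 283), (324, 284), (324, 285), (324, 286), (324, 287), (324, 288), (324, 289), (325, 277), (325, 278), (325, 279), (325, 280), (325, 281), (325, 282), (325, 283), (325, 284), (325, 285), (325, 286), (325, 287), (325, 288), (325, 289), (325, 290), (326, 276), (326, 277), (326, 278), (326, 279), (326, 280), (326, 281), (326, 282), (326, 283)]
t 0.6 [(197, 427), (198, 426), (198, 427), (198, 428), (198, 429), (198, 430), (199, 425), (199, 426), (199, 427), (199, 428), (199, 429), (199, 430), (200, 426), (200, 427), (200, 428), (200, 429), (200, 430)]
[[375.15389065 131.48934198]] [[442.05571309 192.6127983 ]]
[[372.18865564 165.83755395]] [[427.76406852 201.02055751]]
```

Run:
```python
from h import *
from scipy.spatial.transform import Rotation as Ro
s=env.state(); R=Ro.from_euler("xyz",s["ee_rot"],degrees=True).as_matrix(); print(R.round(3))
print(np.array([613.5,138.5,42])-s["ee_pos"])
y=R[:,1]; print(np.degrees(np.arctan2(y[1],y[0])))
```

```text
[[ 0.     0.237 -0.971]
 [-0.    -0.971 -0.237]
 [-1.     0.    -0.   ]]
[ 476.94325551  697.03791781 -182.98773836]
-76.26199595858411
```

Call:
{"name": "arm_command", "arguments": {"deltas": [[0.85,[28,41,0],0.13],[0.85,[56,82,0],0.26],[0.85,[84,123,0],0.4],[0.85,[112,164,0],0.53],[0.85,[140,205,0],0.66],[0.85,[168,246,0],0.8],[0.85,[196,287,0],0.93],[0.85,[224,328,0],1.06],[0.85,[252,369,0],1.2],[0.85,[280,410,0],1.33],[0.85,[308,451,0],1.386],[0.85,[336,492,0],1.386],[0.85,[364,533,0],1.386],[0.85,[392,574,0],1.386],[0.85,[420,615,0],1.386],[0.85,[448,656,-20],1.386],[0.85,[477,697,-50],1.386],[0.85,[477,697,-90],1.386],[0.85,[477,697,-105],1.386],[0.85,[477,697,-105],1.386]], "grip_force": 25}}

```text
time_s: 3.5
ee_pos: [611.7, 138.7, 116.5]
ee_rot: [-81.0, 89.6, -167.8]
force: [-0.0, 0.4, 0.1]
gripper_width: 77.8
```

Run:
```python
from h import *
im=[]
for n,(x0,y0) in(("top",(220,130)),("scene",(210,150))):
    f=cams.grab_frame(n); c=cv2.resize(f["img"][y0:y0+120,x0:x0+160,::-1],None,fx=4.5,fy=4.5,interpolation=cv2.INTER_CUBIC); cv2.imwrite(f"pics/a_{n}.png",c)
    for z in(40,): print(n,proj(f,[[613.5,138.5,119],[613.5,138.5,42]]))
```

```text
top [[277.15915106 189.17239714]
 [279.37381217 193.40061242]]
scene [[282.90652763 220.36388852]
 [284.30535475 237.08062149]]
```

View pics/a_scene.png

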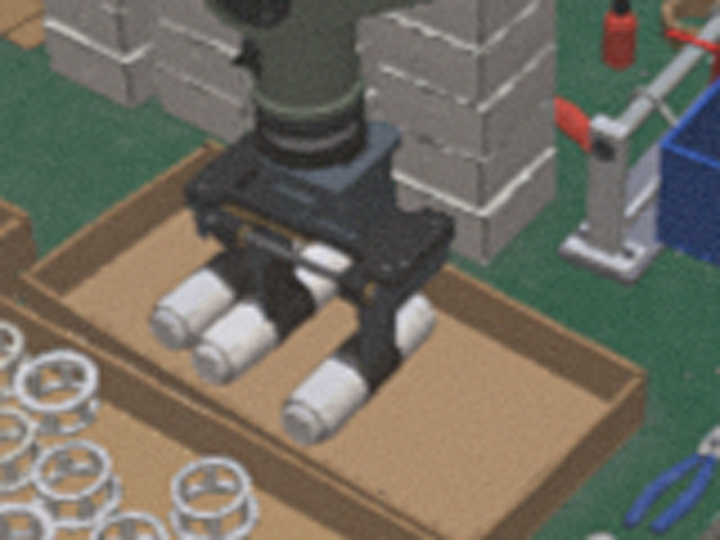

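View pics/a_top.png

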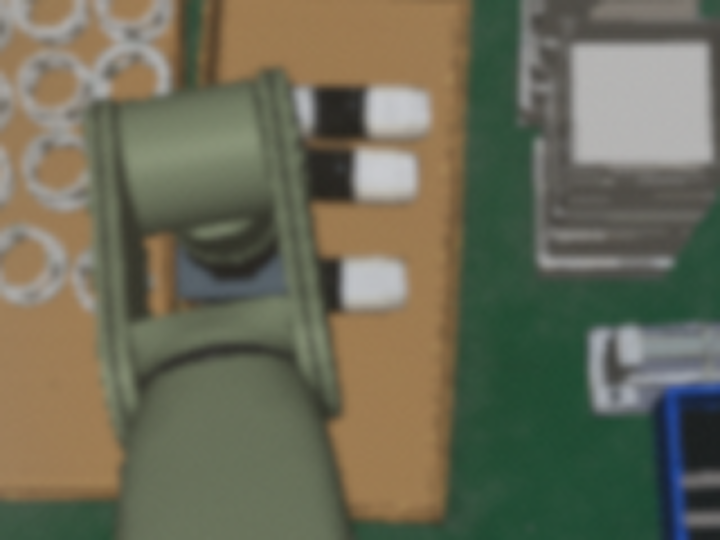

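Call:
{"name": "arm_command", "arguments": {"deltas": [[0.85,[1,0,0],0],[0.85,[1,0,-20],0],[0.85,[1,0,-45],0],[0.85,[1,0,-65],0],[0.85,[1,0,-75],0],[0.85,[1,0,-77],0],[0.85,[1,0,-77],0],[0.85,[1,0,-77],0]]}}

```text
time_s: 4.4
ee_pos: [615.6, 138.6, 44.5]
ee_rot: [98.6, 89.8, 11.7]
force: [0.0, 0.3, 0.0]
gripper_width: 77.5
```

Run:
```python
from h import *
for n,(x0,y0) in(("scene",(210,150)),):
    f=cams.grab_frame(n); c=cv2.resize(f["img"][y0:y0+120,x0:x0+160,::-1],None,fx=4.5,fy=4.5,interpolation=cv2.INTER_CUBIC); cv2.imwrite(f"pics/b_{n}.png",c)
print(env.state()["ee_pos"],env.state()["ee_rot"])
```

```text
[615.48599014 138.59593827  44.37216051] [98.47255225 89.84536462 11.62150357]
```

View pics/b_scene.png

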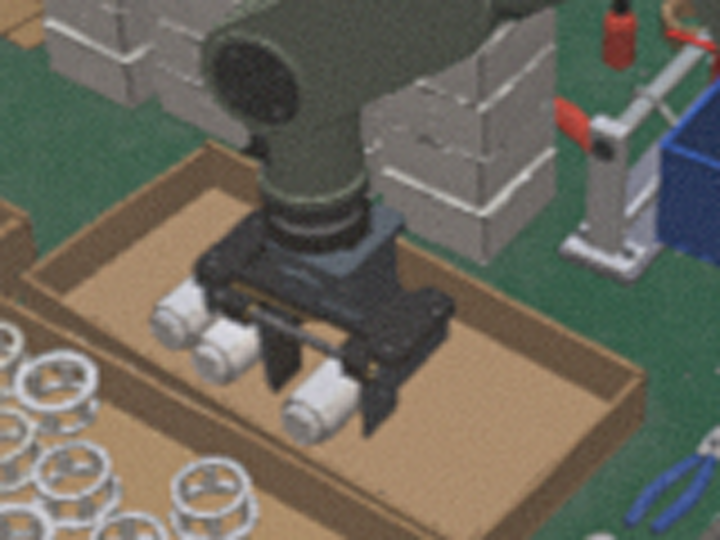

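Call:
{"name": "arm_command", "arguments": {"deltas": [[0.6,[0,0,-1.5],0],[0.5,[0,0,-1.5],0],[0.4,[0,0,-1.5],0],[0.3,[0,0,-1.5],0],[0.3,[0,0,-1.5],0],[0.3,[0,0,-1.5],0],[0.3,[0,0,-1.5],0]], "grip_force": 25}}

```text
time_s: 5.15
ee_pos: [614.6, 138.5, 41.5]
ee_rot: [100.3, 90.0, 13.4]
force: [0.8, 0.7, 0.3]
gripper_width: 44.5
```

Call:
{"name": "arm_command", "arguments": {"deltas": [[0.3,[0,0,10],0],[0.3,[0,0,30],0],[0.3,[0,0,60],0],[0.3,[0,0,100],0],[0.3,[0,0,130],0],[0.3,[0,0,150],0],[0.3,[0,0,158],0],[0.3,[0,0,158],0],[0.3,[0,0,158],0]]}}

```text
time_s: 6.05
ee_pos: [613.8, 138.3, 198.2]
ee_rot: [-81.7, 89.9, -168.6]
force: [0.0, -0.8, -2.2]
gripper_width: 44.2
```

Run:
```python
from h import *
for n,(x0,y0) in(("scene",(210,120)),("top",(220,130))):
    f=cams.grab_frame(n); c=cv2.resize(f["img"][y0:y0+120,x0:x0+160,::-1],None,fx=5,fy=5,interpolation=cv2.INTER_CUBIC); cv2.imwrite(f"pics/c_{n}.png",c)
s=env.state();print(s["ee_pos"],s["ee_rot"],s["force"],s["torque"],s["gripper_width"])
```

```text
[613.69314359 138.24813419 197.67258922] [ -81.60627802   89.80775217 -168.45619093] [-0.76839548 -0.37942397 -1.54556413] [ 0.02916239 -0.09988573  0.05049864] 44.601472113126846
```

View pics/c_scene.png

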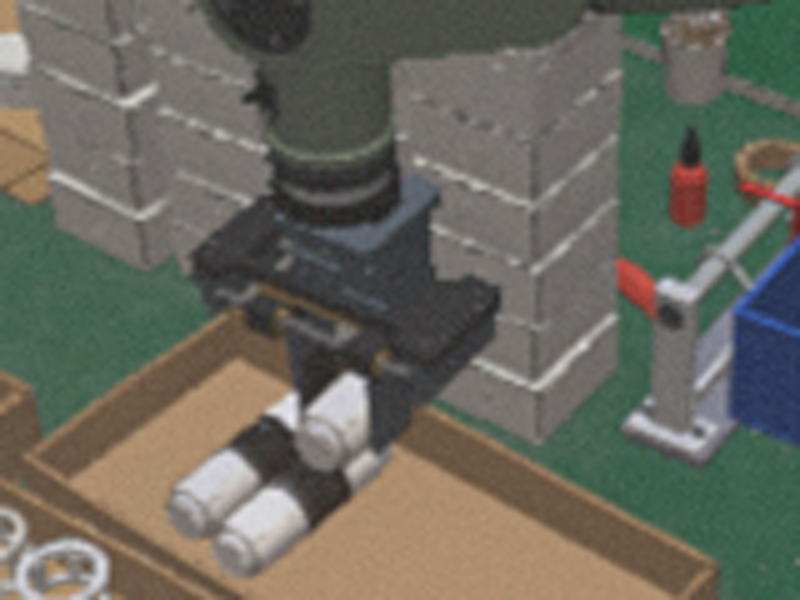

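View pics/c_top.png

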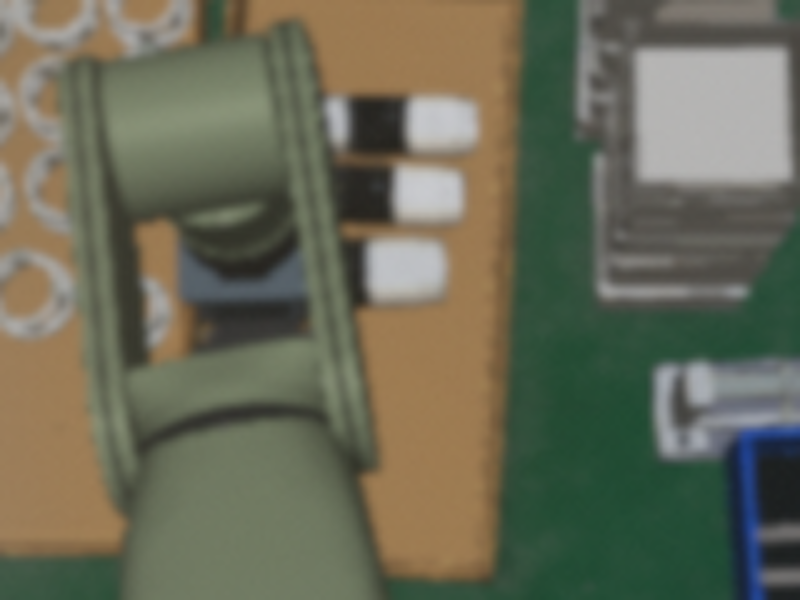

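Run:
```python
from h import *
s=cams.grab_frame("scene");t=cams.grab_frame("top")
print("plus end",onz(s,(273.7,209),196.7).round(1)); print("minus end",onz(t,(309.3,184.2),200).round(1))
print("band edge top",onz(t,(220+365/5-.4,130+272/5),218).round(1))
c=np.array([455.5,-266.2]);a=.065;R=np.array([[np.cos(a),-np.sin(a)],[np.sin(a),np.cos(a)]])
print(c+R@[0,43], c+R@[0,10])
```

```text
plus end [612.7 175.9 196.7]
minus end [615.3  28.6 200. ]
band edge top [609.9  80.1 218. ]
[ 452.70696773 -223.29080552] [ 454.85045761 -256.22111756]
```

Call:
{"name": "arm_command", "arguments": {"deltas": [[0.3,[-20,0,5],0],[0.3,[-55,-5,5],0],[0.3,[-95,-15,5],0],[0.3,[-130,-35,5],0],[0.3,[-150,-70,5],0.01],[0.3,[-161,-110,5],0.01],[0.3,[-161,-150,5],0.01],[0.3,[-161,-190,5],0.01],[0.3,[-161,-230,5],0.01],[0.3,[-161,-270,5],0.01],[0.3,[-161,-305,5],0.01],[0.3,[-161,-335,5],0.01],[0.3,[-161,-352,5],0.01],[0.3,[-161,-360,5],0.01],[0.3,[-161,-360,0],0.01],[0.3,[-161,-360,0],0.01],[0.3,[-161,-360,0],0.01]]}}

```text
time_s: 7.95
ee_pos: [453.4, -220.5, 199.1]
ee_rot: [-140.4, 89.9, 133.4]
force: [-0.8, -0.5, -0.8]
gripper_width: 44.4
```

```bash
cat > look.py <<'E'
from h import *
import sys
tag=sys.argv[1]
for n,(x0,y0) in(("scene",(320,100)),("top",(340,150))):
    f=cams.grab_frame(n); c=cv2.resize(f["img"][y0:y0+120,x0:x0+140,::-1],None,fx=5,fy=5,interpolation=cv2.INTER_CUBIC); cv2.imwrite(f"pics/{tag}_{n}.png",c)
s=env.state();print(s["time_s"],s["ee_pos"].round(1),s["ee_rot"].round(2),s["force"].round(1),s["gripper_width"].round(1))
E
python3 look.py d
```

```text
Traceback (most recent call last):
  File "look.py", line 6, in <module>
    s=env.state();print(s["time_s"],s["ee_pos"].round(1),s["ee_rot"].round(2),s["force"].round(1),s["gripper_width"].round(1))
                                                                                                  ^^^^^^^^^^^^^^^^^^^^^^^^
AttributeError: 'float' object has no attribute 'round'
```

View pics/d_scene.png

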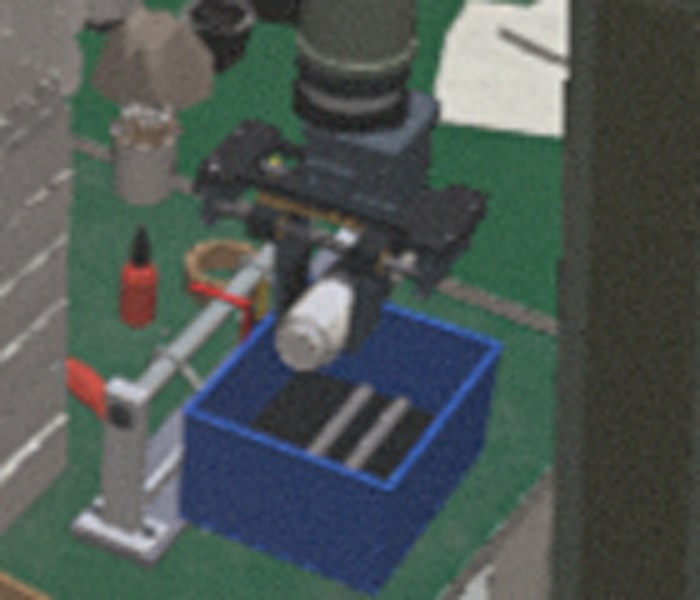

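View pics/d_top.png

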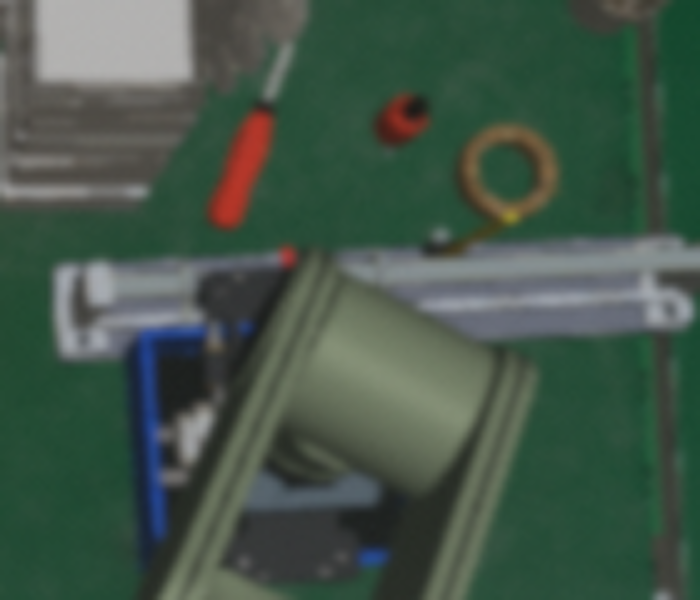

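```bash
sed -i 's/\["gripper_width"\].round(1)/["gripper_width"]/' look.py
python3 - <<'E'
from h import *
s=cams.grab_frame("scene");t=cams.grab_frame("top")
c=np.array([455.5,-266.2]);a=.065;R=np.array([[np.cos(a),-np.sin(a)],[np.sin(a),np.cos(a)]])
L=lambda X:(R.T@(X[:2]-c)).round(1)
st=env.state(); print(st["ee_pos"].round(1),L(st["ee_pos"]),st["ee_rot"].round(2))
from scipy.spatial.transform import Rotation as Ro
y=Ro.from_euler("xyz",st["ee_rot"],degrees=True).as_matrix()[:,1];print("jaw yaw",np.arctan2(y[1],y[0]))
print("end",L(onz(s,(380.1,167.7),st["ee_pos"][2]-1)))
for uv in((396,380),(535,374),(398,407),(535,400)): print("rib top",L(onz(t,(240+uv[0]/3-.3,110+uv[1]/3-.3),46)))
for uv in((315,450),(368,388),(352,465),(403,400)): print("rib scene",L(onz(s,(320+uv[0]/5-.4,100+uv[1]/5-.4),46)))
# red riser & rim +y edge in top
print("rim +y edge",L(onz(t,(340+137/5,150+450/5),115)),L(onz(t,(340+140/5,150+345/5),115)))
E
```

```text
[ 453.7 -221.   199.7] [ 1.1 45.3] [ 75.83  89.98 -10.39]
jaw yaw 0.06601218007441927
end [ 4.5 77.3]
rib top [14.9 76. ]
rib top [ 13.9 -86.9]
rib top [-16.4  75.9]
rib top [-16.2 -84.1]
rib scene [16.7  6.2]
rib scene [ 15.6 -80.9]
rib scene [-13.9   7.1]
rib scene [-13.1 -81.8]
rim +y edge [ -1.1 101. ] [68.6 94.1]
```

Call:
{"name": "arm_command", "arguments": {"deltas": [[0.3,[-1,0,-10],0],[0.3,[-1,0,-30],0],[0.3,[-1,0,-50],0],[0.3,[-1,0,-70],0],[0.3,[-1,0,-85],0],[0.3,[-1,0,-97],0],[0.3,[-1,0,-105],0],[0.3,[-1,0,-110],0],[0.3,[-1,0,-110],0],[0.3,[-1,0,-110],0],[0.3,[-1,0,-110],0]]}}

```text
time_s: 9.25
ee_pos: [453.0, -221.8, 90.1]
ee_rot: [61.0, 89.9, -25.3]
force: [-0.4, 0.0, -0.9]
gripper_width: 44.1
```

```bash
python3 look.py e
```

```text
9.35 [ 452.9 -221.7   90. ] [ 60.22  89.93 -26.06] [-0.4  0.4 -2.3] 44.42301307362207
```

View pics/e_scene.png

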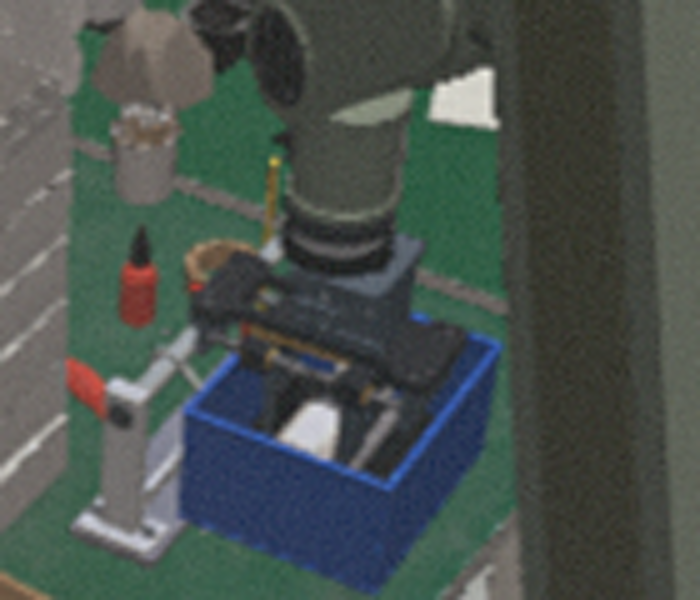

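View pics/e_top.png

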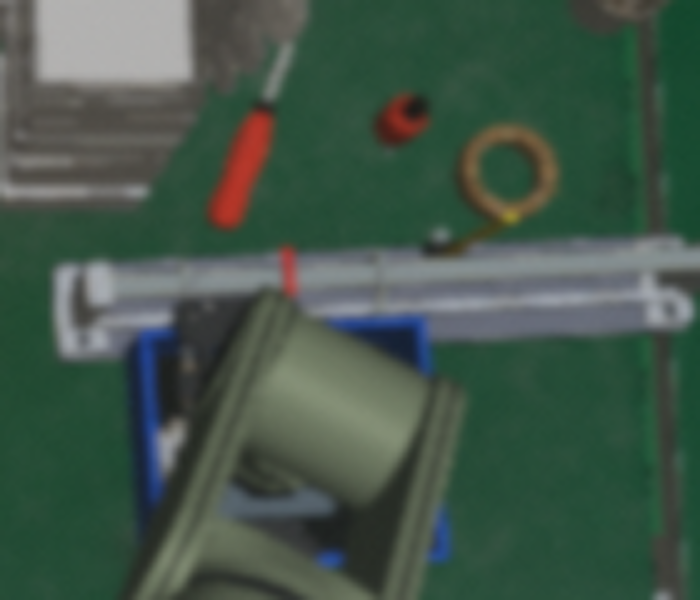

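Call:
{"name": "arm_command", "arguments": {"deltas": [[0.3,[0,0,-5],0],[0.3,[0,0,-10],0],[0.3,[0,0,-14],0],[0.3,[0,0,-18],0],[0.3,[0,0,-20],0],[0.3,[0,0,-21],0],[0.3,[0,0,-22],0],[0.3,[0,0,-22],0],[0.3,[0,0,-22],0],[0.3,[0,0,-22],0]]}}

```text
time_s: 10.35
ee_pos: [452.6, -221.6, 67.6]
ee_rot: [67.0, 90.0, -19.3]
force: [-1.5, 0.4, -1.4]
gripper_width: 45.0
```

Call:
{"name": "arm_command", "arguments": {"deltas": [[0.3,[0,0,-0.5],0],[0.3,[0,0,-1],0],[0.3,[0,0,-1.5],0],[0.3,[0,0,-2],0],[0.3,[0,0,-2],0],[0.3,[0,0,-2],0]]}}

```text
time_s: 10.95
ee_pos: [452.6, -221.6, 65.5]
ee_rot: [71.8, 90.0, -14.5]
force: [0.6, 0.3, -2.5]
gripper_width: 44.5
```

Call:
{"name": "arm_command", "arguments": {"deltas": [[0.3,[0,0,-0.5],0],[0.3,[0,0,-1],0],[0.3,[0,0,-1.5],0],[0.3,[0,0,-2],0],[0.3,[0,0,-2],0],[0.3,[0,0,-2],0]]}}

```text
time_s: 11.55
ee_pos: [452.7, -221.6, 63.5]
ee_rot: [74.4, 90.0, -11.9]
force: [1.4, -0.6, 0.5]
gripper_width: 44.7
```

```bash
python3 look.py f
```

```text
11.65 [ 452.7 -221.6   63.6] [ 69.12  89.98 -17.16] [-0.2 -0.1 -0.3] 44.25555381427634
```

View pics/f_scene.png

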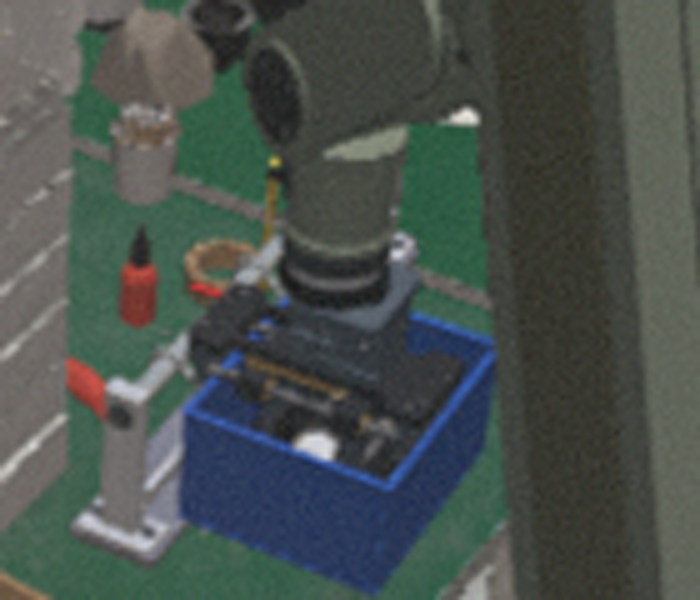

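View pics/f_top.png

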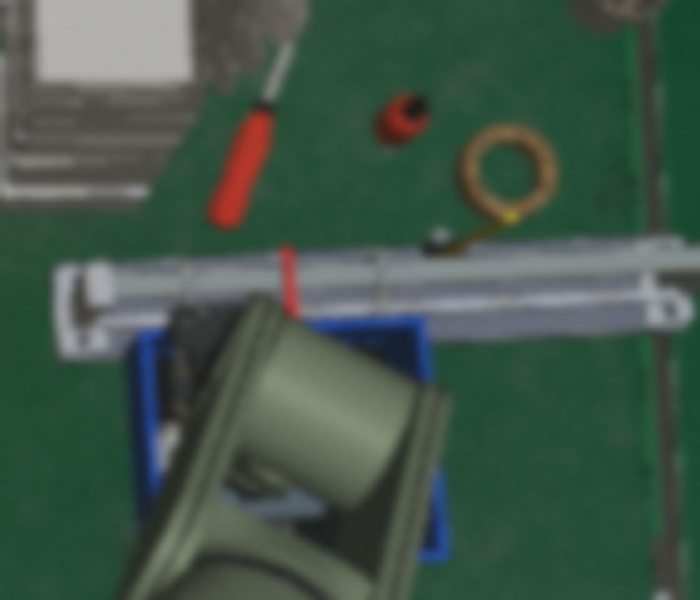

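Call:
{"name": "arm_command", "arguments": {"deltas": [[0.3,[0,0,-0.5],0],[0.3,[0,0,-0.5],0],[0.5,[0,0,-0.5],0],[0.55,[0,0,-0.5],0],[0.6,[0,0,-0.5],0],[0.65,[0,0,-0.5],0],[0.7,[0,0,-0.5],0],[0.75,[0,0,-0.5],0],[0.75,[0,0,-0.5],0],[0.75,[0,0,-0.5],0]]}}

```text
time_s: 12.65
ee_pos: [452.6, -221.6, 63.0]
ee_rot: [86.9, 90.0, 0.6]
force: [0.6, -0.0, 0.8]
gripper_width: 68.2
```

Call:
{"name": "arm_command", "arguments": {"deltas": [[0.75,[0,0,10],0],[0.75,[0,0,25],0],[0.75,[0,0,50],0],[0.75,[0,0,85],0],[0.75,[0,0,120],0],[0.75,[0,0,150],0],[0.75,[0,40,160],0],[0.75,[0,80,160],0],[0.75,[0,120,160],0],[0.75,[0,160,160],0],[0.3,[0,200,160],0],[0,[0,200,160],0]]}}

```text
time_s: 13.85
ee_pos: [452.2, -17.9, 223.8]
ee_rot: [146.9, 89.9, 61.0]
force: [0.4, -1.6, 0.1]
gripper_width: 55.2
```

```bash
python3 look.py g
```

```text
13.95 [452.6 -21.1 223.6] [ 54.21  89.93 -31.93] [ 0.2 -0.2 -0. ] 47.389151077494205
```

View pics/g_scene.png

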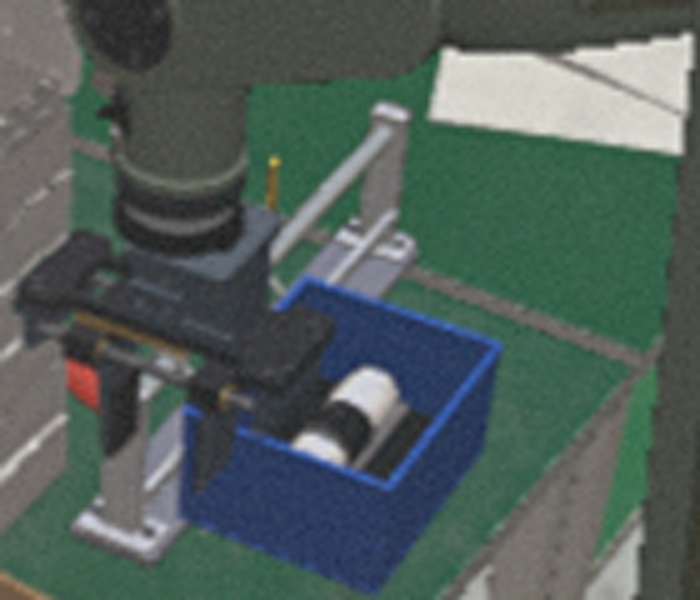

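View pics/g_top.png

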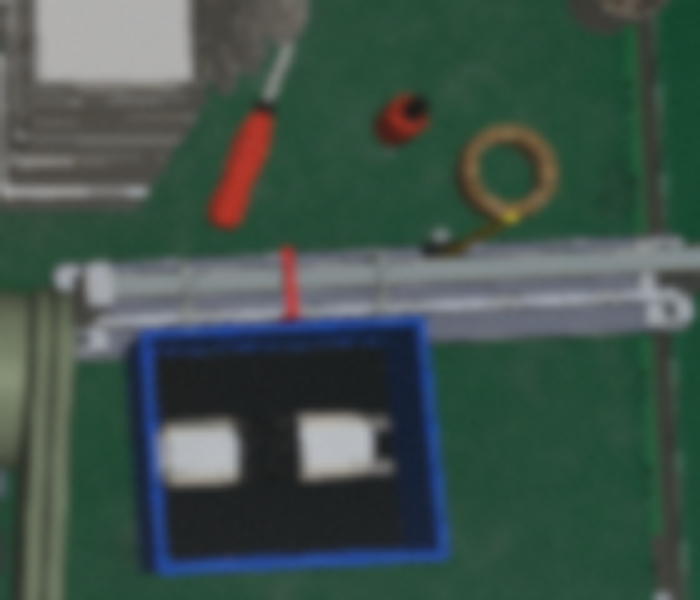

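Run:
```python
from h import *
s=cams.grab_frame("scene");t=cams.grab_frame("top")
c=np.array([455.5,-266.2]);a=.065;R=np.array([[np.cos(a),-np.sin(a)],[np.sin(a),np.cos(a)]])
L=lambda X:(R.T@(X[:2]-c)).round(1)
print("band",L(onz(t,(340+270/5-.4,150+450/5-.4),84)),L(onz(s,(320+342/5-.4,100+420/5-.4),82)))
print("minus end",L(onz(t,(340+377/5-.4,150+443/5-.4),66)))
st=env.state(); print(st["ee_pos"],c+R@[-10,145],c+R@[-10,112],R@[0,-1])
```

```text
band [-2.3  7.9] [-1.3  5.4]
minus end [ -0.1 -70. ]
[452.66517325 -22.31700852 223.36754861] [ 436.10275293 -122.15574706] [ 438.24624281 -155.0860591 ] [ 0.06495424 -0.99788824]
```

Call:
{"name": "arm_command", "arguments": {"deltas": [[0,[-17,-20,0],0],[0,[-17,-50,0],0],[0,[-17,-80,-20],0],[0,[-17,-95,-50],0],[0,[-17,-95,-85],0],[0,[-17,-95,-115],0],[0,[-17,-95,-140],0],[0,[-17,-95,-148],0],[0,[-17,-95,-148],0],[0,[-17,-95,-148],0],[0,[-17,-95,-148],0]]}}

```text
time_s: 15.15
ee_pos: [436.6, -117.1, 76.3]
ee_rot: [70.1, 89.8, -16.2]
force: [-0.2, -0.5, -0.5]
gripper_width: 0.6
```

```bash
python3 look.py i
```

```text
15.25 [ 436.3 -116.8   76.1] [ 69.98  89.85 -16.29] [ 0.6  0.5 -0.4] 0.2504990342375675
```

View pics/i_scene.png

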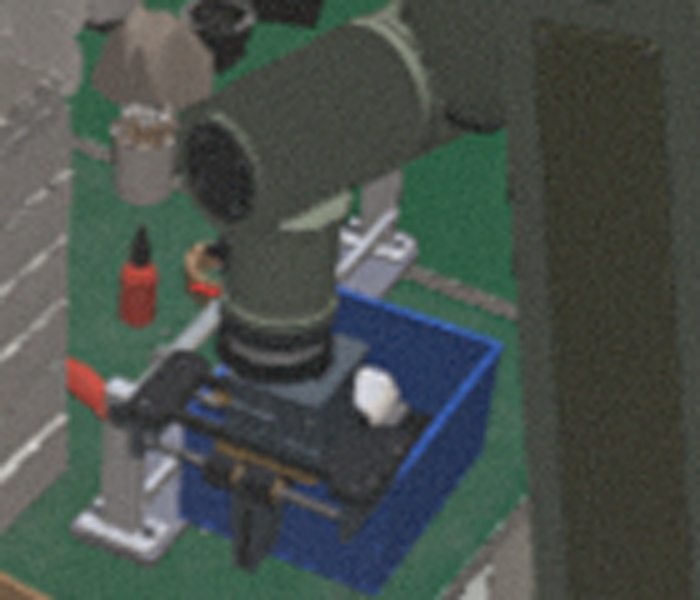

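View pics/i_top.png

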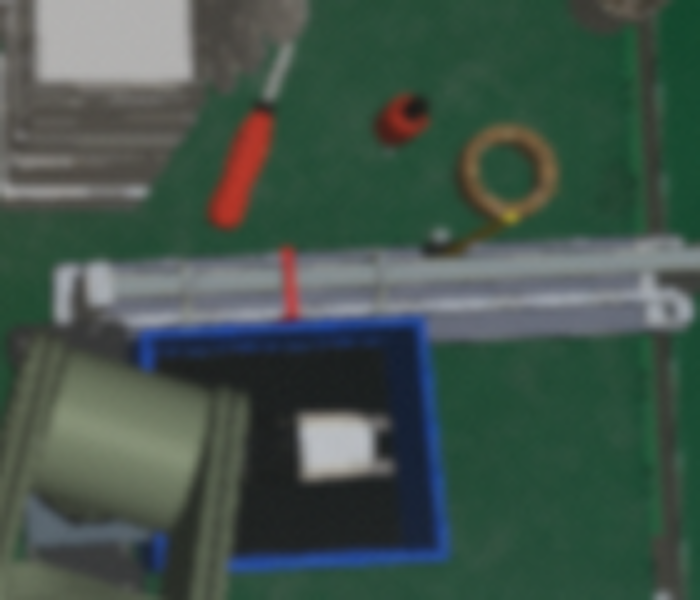

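Call:
{"name": "arm_command", "arguments": {"deltas": [[0,[0.6,-10,0],0],[0,[1.3,-20,0],0],[0,[1.8,-28,0],0],[0,[2.1,-32,0],0],[0,[2.3,-35,0],0],[0,[2.5,-38,0],0],[0,[2.7,-41,0],0],[0,[3.1,-47,0],0],[0,[3.6,-55,0],0],[0,[4.1,-63,0],0],[0,[4.6,-71,0],0],[0,[5.1,-79,0],0],[0,[5.7,-87,0],0],[0,[6.2,-95,0],0],[0,[6.7,-103,0],0],[0,[7.2,-111,0],0],[0,[7.6,-117,0],0],[0,[7.9,-121,0],0],[0,[8,-123,0],0],[0,[8,-123,0],0]]}}

```text
time_s: 17.25
ee_pos: [443.7, -240.1, 75.1]
ee_rot: [24.4, 90.0, -61.8]
force: [0.1, 0.0, -0.4]
gripper_width: 0.6
```

```bash
python3 look.py j
```

```text
17.35 [ 443.6 -239.8   75.1] [ 25.38  89.96 -60.88] [-0.3  0.   0.6] 0.5295603243422324
```

View pics/j_scene.png

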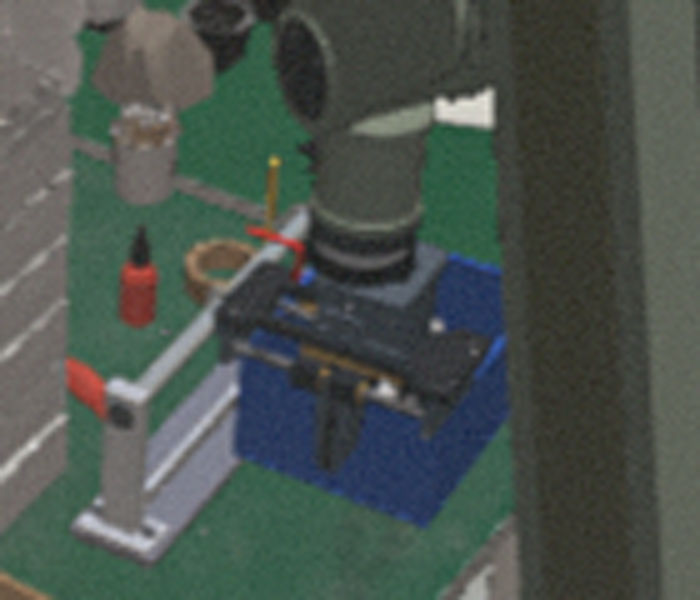

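View pics/j_top.png

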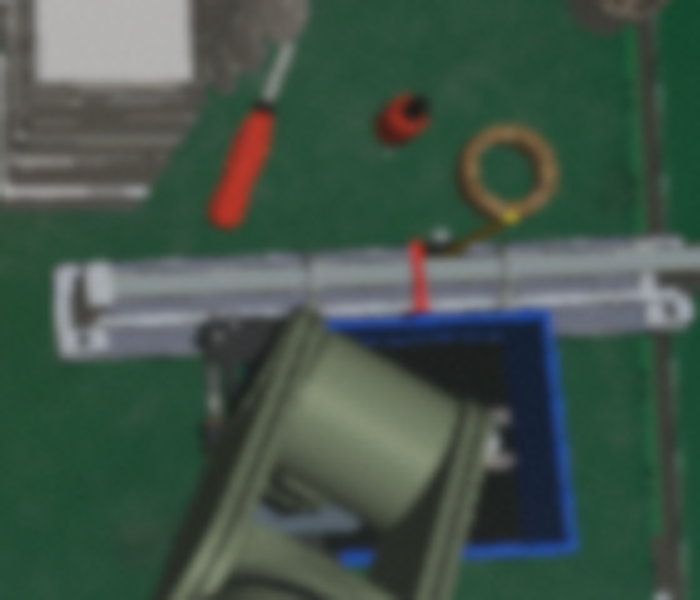

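```bash
cat > ptr.py <<'E'
from h import *
s=cams.grab_frame("scene");t=cams.grab_frame("top")
c=np.array([455.5,-266.2]);a=.065;R=np.array([[np.cos(a),-np.sin(a)],[np.sin(a),np.cos(a)]])
L=lambda X:(R.T@(np.array(X)[:2]-c)).round(1)
def red(f,box,z=150):
    x0,y0,x1,y1=box; im=f["img"][y0:y1,x0:x1].astype(int)
    w=np.clip(im[:,:,0]-np.maximum(im[:,:,1],im[:,:,2])-50,0,None)
    return w
def yel(f,box):
    x0,y0,x1,y1=box; im=f["img"][y0:y1,x0:x1].astype(int)
    return np.clip(np.minimum(im[:,:,0],im[:,:,1])-im[:,:,2]-50,0,None)
import sys
bt=(400,190,452,215)
w=red(t,bt)
for r in range(w.shape[0]):
    if w[r].sum()>60:
        u=bt[0]+(w[r]*np.arange(w.shape[1])).sum()/w[r].sum(); print("ptr top row",bt[1]+r,round(u,1),L(onz(t,(u,bt[1]+r),148)))
w=yel(t,bt)
for r in range(w.shape[0]):
    if w[r].sum()>30:
        u=bt[0]+(w[r]*np.arange(w.shape[1])).sum()/w[r].sum(); print("yel top row",bt[1]+r,round(u,1))
# blade: predicted image of blade at several local y (x=109+25)
bs=(360,125,400,170)
w=yel(s,bs)
for r in range(w.shape[0]):
    if w[r].sum()>30:
        u=bs[0]+(w[r]*np.arange(w.shape[1])).sum()/w[r].sum(); print("yel scene row",bs[1]+r,round(u,1))
w=red(s,bs); 
for u in range(w.shape[1]):
    if w[:,u].sum()>30:
        v=bs[1]+(w[:,u]*np.arange(w.shape[0])).sum()/w[:,u].sum(); print("red scene col",bs[0]+u,round(v,1),L(onz(s,(bs[0]+u,v),148)))
for ly in(-136,-140,-144):
    X=np.r_[c+R@[134,ly],0]; print(ly,[proj(f,[X+[0,0,z] for z in(176,150,120)]).round(1).tolist() for f in(s,t)])
E
python3 ptr.py
```

```text
ptr top row 199 422.9 [122.1 -86.8]
ptr top row 200 423.0 [118.8 -86.9]
ptr top row 201 423.0 [115.4 -86.6]
ptr top row 202 422.9 [112.1 -86.1]
ptr top row 206 423.5 [ 98.8 -86.5]
ptr top row 207 423.5 [ 95.5 -86.3]
ptr top row 208 423.5 [ 92.2 -86.1]
ptr top row 209 423.5 [ 88.9 -85.8]
ptr top row 210 423.7 [ 85.5 -85.9]
yel top row 193 441.7
yel scene row 132 374.4
red scene col 370 145.9 [124.7 -84.6]
red scene col 371 146.0 [121.1 -85.8]
red scene col 372 146.0 [117.9 -87.8]
red scene col 373 146.5 [113.3 -87. ]
red scene col 374 146.9 [108.7 -86.4]
red scene col 375 147.0 [105.4 -87.9]
red scene col 376 147.6 [100.4 -86.4]
red scene col 377 148.0 [ 96.  -86.1]
red scene col 378 148.2 [ 92.1 -86.7]
red scene col 379 148.9 [ 87.1 -85.1]
red scene col 380 149.1 [ 83.2 -85.6]
-136 [[[374.7, 132.5], [374.2, 138.2], [373.6, 144.7]], [[440.0, 193.2], [437.5, 194.6], [434.8, 196.3]]]
-140 [[[375.2, 132.0], [374.7, 137.7], [374.1, 144.2]], [[441.2, 193.1], [438.7, 194.6], [436.0, 196.2]]]
-144 [[[375.6, 131.5], [375.1, 137.2], [374.6, 143.7]], [[442.4, 193.1], [439.9, 194.5], [437.1, 196.1]]]
```

Call:
{"name": "arm_command", "arguments": {"deltas": [[0,[0.3,-4,0],0],[0,[0.7,-10,0],0],[0,[1.2,-18,0],0],[0,[1.7,-26,0],0],[0,[2.2,-34,0],0],[0,[2.7,-41,0],0],[0,[3,-46,0],0],[0,[3.2,-49,0],0],[0,[3.3,-50.5,0],0],[0,[3.3,-51,0],0],[0,[3.3,-51,0],0]]}}

```text
time_s: 18.55
ee_pos: [447.0, -290.6, 74.9]
ee_rot: [32.6, 90.0, -53.7]
force: [0.8, 0.4, -0.5]
gripper_width: 0.6
```

```bash
python3 look.py k; sed -i 's/^bt=.*/bt=(425,188,455,215)/;s/^bs=.*/bs=(365,125,410,160)/' ptr.py; python3 ptr.py
```

```text
18.65 [ 446.9 -290.6   75. ] [ 19.58  89.97 -66.67] [ 1.  -0.4  0.1] 0.5034362547592791
ptr top row 199 438.0 [ 119.7 -136.7]
ptr top row 200 438.2 [ 116.3 -137. ]
ptr top row 201 438.4 [ 113.  -137.4]
ptr top row 202 438.4 [ 109.6 -137.2]
ptr top row 203 438.5 [ 106.3 -136.9]
ptr top row 204 438.5 [ 103.  -136.8]
ptr top row 205 438.6 [  99.7 -136.6]
ptr top row 206 438.7 [  96.4 -136.5]
ptr top row 207 438.8 [  93.  -136.5]
ptr top row 208 438.9 [  89.7 -136.7]
ptr top row 209 439.1 [  86.4 -136.9]
yel top row 193 441.7
yel scene row 132 374.4
red scene col 376 139.0 [ 126.8 -137.5]
red scene col 378 140.0 [ 117.1 -135.5]
red scene col 379 140.0 [ 113.9 -137.5]
red scene col 381 141.0 [ 104.4 -135.7]
red scene col 382 141.0 [ 101.1 -137.5]
red scene col 383 141.5 [  96.5 -136.8]
red scene col 384 141.9 [  92.  -136.3]
red scene col 385 142.1 [  88.1 -136.8]
-136 [[[374.7, 132.5], [374.2, 138.2], [373.6, 144.7]], [[440.0, 193.2], [437.5, 194.6], [434.8, 196.3]]]
-140 [[[375.2, 132.0], [374.7, 137.7], [374.1, 144.2]], [[441.2, 193.1], [438.7, 194.6], [436.0, 196.2]]]
-144 [[[375.6, 131.5], [375.1, 137.2], [374.6, 143.7]], [[442.4, 193.1], [439.9, 194.5], [437.1, 196.1]]]
```

View pics/k_scene.png

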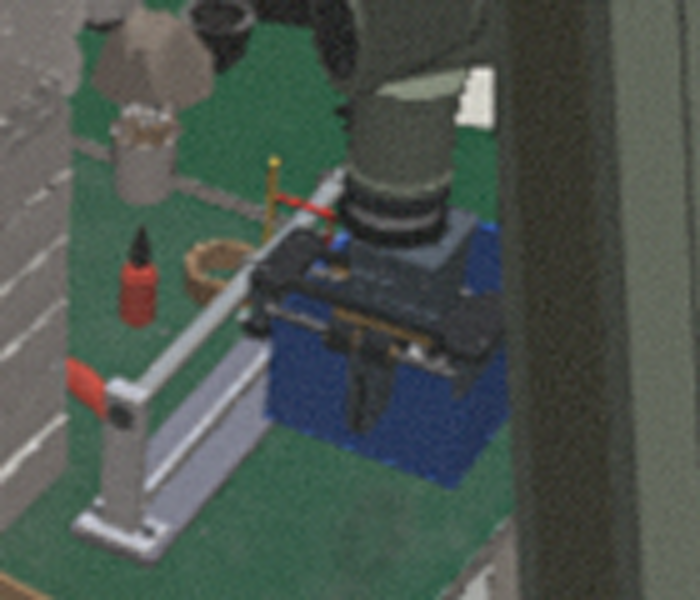

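View pics/k_top.png

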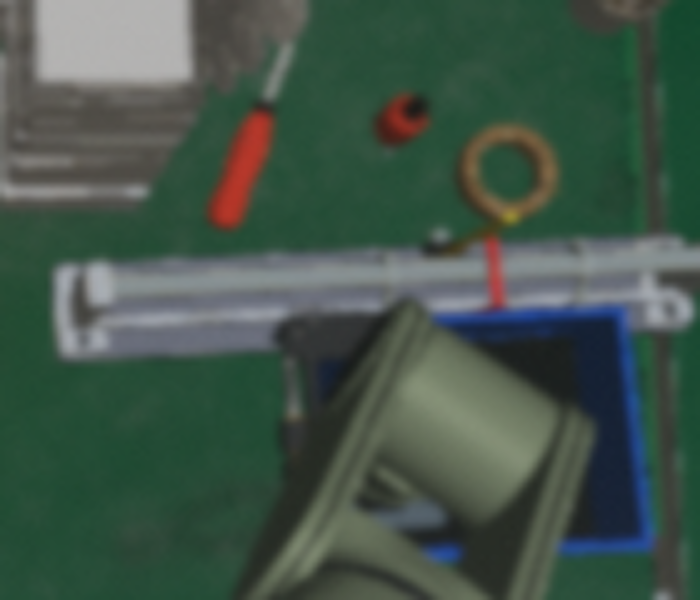

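Call:
{"name": "arm_command", "arguments": {"deltas": [[0,[0.1,-1.5,0],0],[0,[0.2,-3,0],0],[0,[0.3,-4,0],0],[0,[0.3,-4,0],0],[0,[0.3,-4,0],0]]}}

```text
time_s: 19.25
ee_pos: [447.2, -294.7, 75.0]
ee_rot: [29.6, 90.0, -56.7]
force: [-0.6, 0.4, 0.7]
gripper_width: 0.4
```

Call:
{"name": "arm_command", "arguments": {"deltas": [[0,[0,5,0],0],[0,[-1,20,0],0],[0,[-2,45,0],0],[0,[-3,80,0],0],[0,[-3,110,20],0],[0,[-3,130,60],0],[0,[-3,140,100],0],[0,[-3,170,140],0],[0,[-3,210,140],0],[0,[-3,250,140],0],[0,[-3,250,140],0],[0,[-3,250,140],0]]}}

```text
time_s: 20.45
ee_pos: [443.6, -43.5, 214.9]
ee_rot: [-13.0, 90.0, -99.1]
force: [1.0, 0.2, -0.1]
gripper_width: 0.5
```

```bash
python3 look.py l; python3 ptr.py | grep -v '^-'
```

```text
20.55 [443.9 -44.8 214.8] [ -38.71   89.97 -124.99] [ 0.   0.  -0.3] 0.40472539999059665
ptr top row 199 439.4 [ 119.5 -141.4]
ptr top row 200 439.4 [ 116.1 -141.2]
ptr top row 201 439.5 [ 112.8 -141. ]
ptr top row 202 439.5 [ 109.5 -140.8]
ptr top row 203 439.6 [ 106.1 -140.5]
ptr top row 204 439.7 [ 102.8 -140.5]
ptr top row 205 439.8 [  99.5 -140.7]
ptr top row 206 439.9 [  96.2 -140.7]
ptr top row 207 440.1 [  92.8 -141. ]
ptr top row 208 440.4 [  89.5 -141.5]
ptr top row 209 440.4 [  86.2 -141.2]
yel top row 193 441.7
red scene col 377 139.0 [ 123.5 -139.5]
red scene col 378 139.0 [ 120.3 -141.5]
red scene col 380 140.0 [ 110.7 -139.5]
red scene col 381 140.0 [ 107.4 -141.5]
red scene col 382 140.5 [ 102.7 -140.7]
red scene col 383 141.0 [  97.9 -139.6]
red scene col 384 141.0 [  94.7 -141.5]
red scene col 385 141.4 [  90.2 -141.1]
red scene col 386 142.3 [  84.3 -137.7]
```

View pics/l_scene.png

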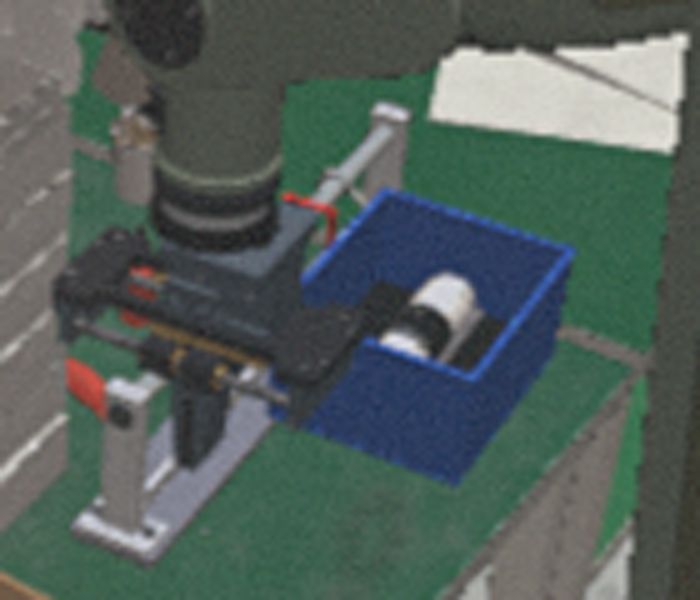

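View pics/l_top.png

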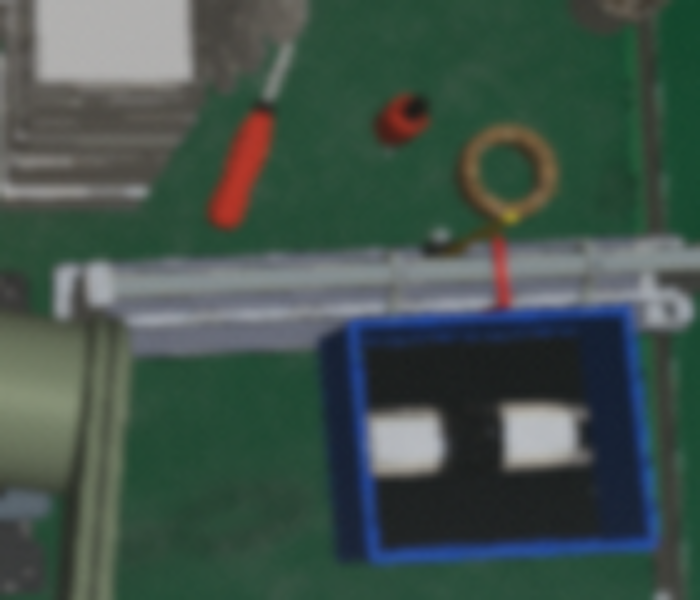

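Run:
```python
from h import *
t=cams.grab_frame("top")
c=np.array([455.5,-266.2]);a=.065;R=np.array([[np.cos(a),-np.sin(a)],[np.sin(a),np.cos(a)]])
L=lambda X:(R.T@(X[:2]-c)).round(1)
b=L(onz(t,(340+473/5-.4,150+438/5-.4),84)); print("band rel carrier",b+[0,141])
if abs(b[1]+141)<20: print(env.job_done())
```

```text
band rel carrier [-1.   9.9]
the job is handed in; nothing more can be done
None
```

The barrel is lying released in the cradle, and the carrier has been slid to the mark. I handed the job in at about 20.6 s; no verdict is reported.

- **Grasp:** I gripped the barrel about 36 mm off its middle, so that the gripper's body cleared the carrier's pointer post.
- **Lowering:** I brought it down in small steps until the cradle carried its weight. No contact force above a few newtons showed, and then I opened the fingers.
- **Push:** I slid the carrier with the closed fingers on its +y end wall, in three stages, then drew the arm well clear.

**Last checks from the pictures:**
- **Barrel:** It looks lengthwise between the ribs. The last picture put it about 1 mm off the carrier's centre across and about 10 mm along; two readings before the push gave 5 to 8 mm along. The limits are 14 mm and 30 mm.
- **Pointer:** The two cameras agree on the pointer, about 141 mm along the rail from where it started. They put the blade at 138 to 142 mm, so the pointer is within about 3 mm of it; the limit is 10 mm. In the last scene picture the gripper hid the blade, so this rests on earlier readings of the blade.
- **Other things:** Everything visible near the rail looked unmoved. I did not check the spare barrels, side cutter, plug gauge or jig block again at the end.

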